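# Slide the cooling plate out of the casting tray into the wash tub

## Task

Lift the end gate out of the gel casting tray and leave it on the bench. Then press the fingertips lightly on top of the metal plate lying in the tray and slide it out through the open end, off the bench edge, so that it drops into the wash tub below. Press only gently, as the thin tray cracks under a heavy hand, and leave the bottle, the measuring cylinder and the tip box where they stand.

Things in the scene. Friction and masses are not known exactly. Their poses are not given: they have to be found in the camera images.
- tray: Dark grey plastic gel casting tray, fixed, 135 (x) x 116 (y) x 30 tall. Origin on its underside, at bench height; x runs to its mouth, which hangs over the bench edge (bench ends at world x = 0.64 m). Floor 5 thick from x -65 to +70; inside 92 wide between 12 thick sides; rear wall x -65 to -59; all walls 30 tall. Open at the mouth but for the gate, in grooves at x +50 to +61. Rigid.
- tray_mouth (a point): Middle of the tray floor's end edge at the mouth (x +70 of the tray), on the floor's upper face; same axes as the tray. Beyond it there is only the tub below.
- plate: Bare metal plate 100 (x) x 88 (y) x 8 thick, 0.15 to 0.26 kg, flat on the tray floor. Origin at centre of underside, x to the mouth, z up. 1 to 5 play to side and rear walls, top 17 below the wall tops: no finger fits beside or behind it; it is moved by friction from above. Light touches slip; 3 to 10 N of pressing carries it, over 15 N cracks the tray. Tips off once its centre passes the mouth.
- gate: Dark grey upright gate standing on the tray floor in the grooves across the mouth: panel 8 thick (x) x 104 wide (y) x 32 tall, with a grip tab 12 thick x 44 wide from 32 to 52 above its origin. Origin at centre of underside, z up. 1.5 to 2 play in the grooves; lifts straight up, clear of the walls after 26. 60 g. May be left standing or lying on the bench, which is free on the tray's +y side.
- tub: Grey open wash tub, fixed on a trolley, its rim below the bench: inside 328 (x) by 388 (y), 100 deep. Origin at the centre of its inner floor, 160 to 170 below the bench top, z up.
- bottle: Reagent bottle, 70 diameter, 170 tall, standing; origin at the centre of its base. Leave alone.
- cylinder: Glass measuring cylinder, foot 68 diameter, 194 tall, standing; origin at the centre of its base. Leave alone.
- tipbox: Orange pipette tip box 85 (x) by 120 (y) by 58 tall; origin at the centre of its base. Leave alone.
There are look-alikes about, which are no part of the job. What is meant by the plate is not black, and is the larger of those in its own colour.

How it is judged:
On the way, in this order (a step that is already met when the one before it is completed fails the run):
1. the end gate is out of its grooves ((z of gate in the frame of tray above 0.032 m or horizontal distance between gate and tray above 0.1 m)), for 0.1 s.
2. the plate, still flat, has been slid at least 25 mm out along the tray (x of plate in the frame of tray above 0.02 m and angle between plate's own z axis and vertical below 0.15 rad and z of plate in the frame of tray above 0 m), for 0.02 s.
At the end, for the whole second after the job is handed in: The plate lies at rest (under 30 mm/s) in the wash tub, below its rim; the gate rests on the bench, out of the tray (more than 60 mm from the tray's origin), at rest (x of plate in the frame of tub between -0.17 and 0.17 m and y of plate in the frame of tub between -0.2 and 0.2 m and z of plate in the frame of tub between -0.01 and 0.095 m and linear speed of each of plate, gate below 0.03 m/s and height (world z) of gate between -0.005 and 0.055 m and horizontal distance between gate and tray above 0.06 m); the robot touches nothing.
It fails at once if the fingers press on the plate with more than 15 N (contact force between the fingers and plate above 15 N).
It fails at once if the bottle is moved more than 30 mm or tipped (distance of bottle from where it was at the start of the episode above 0.03 m or angle between bottle's own z axis and vertical above 0.4 rad).
It fails at once if the measuring cylinder is moved more than 30 mm or tipped (distance of cylinder from where it was at the start of the episode above 0.03 m or angle between cylinder's own z axis and vertical above 0.4 rad).
It fails at once if the tip box is moved more than 30 mm (distance of tipbox from where it was at the start of the episode above 0.03 m).
It fails at once if the gate falls off the bench (height (world z) of gate below -0.03 m).
It also fails if it takes over 61 s, if anything falls off the work surface, if the arm or the gripper's body presses on something with over 40 N, if the wrist force passes 120 N, or if a joint passes its speed limit or range.

## Robot

A 7-joint arm with a two-finger parallel gripper is mounted at the origin on the work surface. World frame = base frame: x ahead of the robot, y to its left, z up, the work surface at z = 0. Lengths are in m, angles in rad, forces in N, time in s.
With the tool pointing down it reaches from about 0.4 to 0.85 m from the base axis. Payload 4.5 kg.
Tool frame: the origin (TCP) lies at the very end of the fingers, on their centre line; the grasp point (between the pads) lies 19 mm behind it; z points along the fingers, y is the line along which they close (so a half turn about z gives the same grasp; the last joint's range is limited). The gripper opens to 88 mm and grips with 3 to 60 N. Pads are 18 mm wide; open, the fingers measure 123 mm over their backs; the gripper's body (75 mm by 187 mm) begins 45 mm behind the grasp point.
Start: joints at [0.034, 0.689, -0.195, 1.565, 0.157, 0.902, -0.215], TCP at [0.625, 0, 0.239] pointing down, gripper open.
Joint ranges: [-3.01, 3.01], [-0.46, 2.08], [-1.47, 1.51], [0.13, 2.56], [-1, 4.14], [0.04, 2.09], [-2.66, 2.66]. Speed limits (rad/s): [2.57, 2.57, 3.14, 3.14, 3.14, 3.14, 3.14].

## Interface

Orientations are given as a unit quaternion [x, y, z, w].
In Python, from plant import r gives the robot as it stands. The module is installed in compiled form; this text tells all that it offers.
- The arm moves only by the tool step_arm, never from a script. Its argument "increments" is a list of rows, each a list of 2 entries, a list of its own where there are three numbers: the shift along the world's x, y, z in cm, then the turn, a rotation vector about the world's x, y, z in degrees. A call has exactly 10 rows; each row shifts and turns the commanded pose from where the row before left it; what a row does not reach is not made up. A row lasts 1/10 s, in which the tool goes at most 50 mm and 8.59 degrees, less where a joint would pass 70% of its speed; a pose out of reach is approached as far as the arm can. A call is refused whole if a number of a shift passes 5 or a number of a turn 8.59, either way. A call with a gripper value outside its range is refused whole. "fingers" is the opening, from 0 (shut) to 1 (fully open), set as the call begins (left out, the last holds). The fingers move at their own pace and stop on an object; "grip_force" is the grip in N (left out, the last holds). Time passes only in rows, so rows that do not move let the fingers close, or fill a call up. It gives the time, the measured TCP pose, the force, the opening and the grip force at its end, in the units of the state.
- r.get_state(): the state, without advancing time (a new reading comes with each control period).
- r.snapshot(name): name is "scene" or "side" or "wrist"; returns (picture, depth): 480x640x3 uint8, red, green, blue; 480x640 float32, m along the optical axis (not along the pixel's ray), 0 where there is no reading.
- r.calibration(name): a dict with "fov_y" (degrees; the focal length in pixels is half the picture's height over the tangent of half this angle, whatever the lens; pixels are square), "cx", "cy" (the principal point, pixels), "R" (3x3) and "t" (3): a world point X has camera coordinates R X + t. Camera axes: x right, y down, z forward; pixel columns grow to the right and rows downward; lengths in m; the calibration is good to about 2 mm. A picture is of the moment at which its call begins: read the wrist's pose just before it. calibration takes no time and is no camera call; for the wrist camera it gives the pose at the moment of the call.
- r.finish_job(): hands the job in; it is judged then, once.
The state is a dict: "clock": time; "q": joint angles; "qd": joint speeds; "joint_torque": joint torques, N m; "tool_pos": TCP position; "eef_rot": TCP orientation; "contact_force": force on the tool from outside, world axes, zero at the start; "moment": the same for the moment, N m; "opening": opening from 0.0 (shut) to 1.0 (fully open); "finger_force": force on a finger pad.
Only numpy, scipy, OpenCV 4.12 (cv2) and the standard library are available. Lean on these libraries where they do the work, as an engineer would, in place of code of your own. Each camera call takes 0.05 s, during which the arm holds its last target. There are 200 camera calls.

## Working session

There is one attempt and no reset: what is moved stays moved. The work goes in short steps, Python scripts to look and compute and a tool call to move; the robot and the scene stay as the last step left them, time stands still between calls to the robot, and variables do not carry over. Pictures are saved under pics/ and viewed, at most 10 in all, crops included, and the job is handed in when it is done.

Besides the shell and the picture viewer there is one more tool, called after "Call:" as a command line: name --argument value ..., lists and objects as JSON in quotes. step_arm: Moves the arm, as the interface text tells. Its arguments: {"type":"object","properties":{"increments":{"type":"array","items":{"type":"array"}},"fingers":{"type":"number"},"grip_force":{"type":"number"}},"required":["increments"]}

```bash
mkdir -p pics; cat > h.py <<'E'
import numpy as np, cv2
from plant import r
def snap(n,f):
    c=r.calibration(n); p,d=r.snapshot(n); cv2.imwrite(f'pics/{f}.png',p[:,:,::-1]); np.savez(f'pics/{f}.npz',p=p,d=d,R=c['R'],t=c['t'],k=[240/np.tan(np.radians(c['fov_y']/2)),c['cx'],c['cy']]); 
def pts(f):
    z=np.load(f'pics/{f}.npz'); k=z['k']; d=z['d']; v,u=np.mgrid[:480,:640]
    P=np.stack([(u-k[1])/k[0]*d,(v-k[2])/k[0]*d,d],-1)
    return z['p'],d,(P-z['t'])@z['R']   # R^T(P-t)
E
python3 - <<'E'
from h import *
for n in ['scene','side','wrist']: snap(n,n+'0')
a=[cv2.imread(f'pics/{n}0.png') for n in ['scene','side']]
print(r.get_state()); 
for n in ['scene','side','wrist']: print(r.calibration(n))
E
```

```text
{'clock': 0.15, 'q': array([ 0.03377307,  0.68981814, -0.19455197,  1.56608322,  0.15729943,
        0.90249821, -0.21512332]), 'qd': array([ 0.00122422, -0.0023312 ,  0.00023358, -0.00209019, -0.00089566,
       -0.00032124, -0.00030647]), 'joint_torque': array([-1.46674727e-03, -5.27863634e+01, -1.26819178e+00, -1.53587687e+01,
       -5.24473807e-02,  3.92338901e-03,  1.12435155e-04]), 'tool_pos': array([ 6.24523749e-01, -4.81964815e-06,  2.38083992e-01]), 'eef_rot': array([ 7.07076592e-01,  7.07136615e-01, -5.29654536e-04, -4.69775578e-04]), 'contact_force': array([ 0.32297546, -0.40428357,  0.05726049]), 'moment': array([ 0.01997922,  0.03963684, -0.02478012]), 'finger_force': 0.0, 'opening': 1.001616146841382}
{'fov_y': 55.31094254089756, 'cx': 320.86851783285067, 'cy': 243.850407890472, 'R': array([[-0.18739364,  0.9821955 ,  0.01325227],
       [ 0.59722323,  0.1246351 , -0.79233232],
       [-0.77987694, -0.14056347, -0.60994579]]), 't': array([ 0.0576683 , -0.38345955,  1.40402502])}
{'fov_y': 48.31468378005948, 'cx': 330.4429748139734, 'cy': 236.45825084899946, 'R': array([[ 0.85260848, -0.52248988,  0.00794377],
       [-0.30478201, -0.5095822 , -0.80463278],
       [ 0.42446048,  0.68361561, -0.59371963]]), 't': array([-0.44536479,  0.16629026,  0.64912643])}
{'fov_y': 68.02685470399882, 'cx': 313.6545965094284, 'cy': 243.20467629797565, 'R': array([[ 9.99998807e-01, -8.02069377e-05, -1.54277641e-03],
       [ 3.73350845e-04, -9.56501760e-01,  2.91726316e-01],
       [-1.49906682e-03, -2.91726544e-01, -9.56500589e-01]]), 't': array([-0.62303473, -0.03970824,  0.38980605])}
```

View pics/scene0.png

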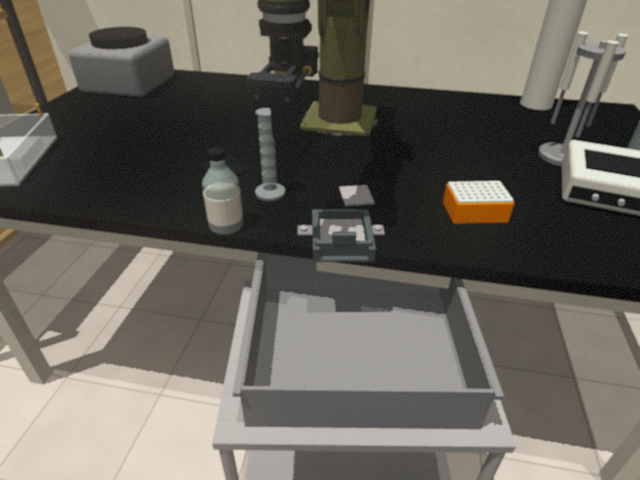

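View pics/wrist0.png

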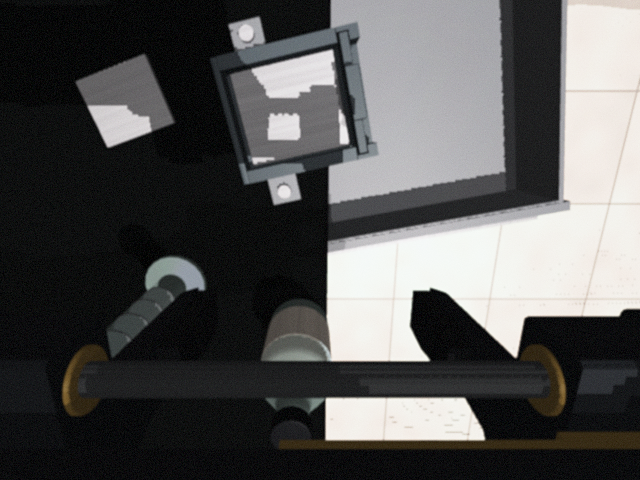

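The scene view shows the tray at (343,235) with its mouth over the bench edge. The bottle is at (222,195), the cylinder at (268,155), the tip box at (478,200) and a small look-alike plate at (356,195). In the wrist view the tray spans (212..378, 25..185), the gate tab is near (352,95), and the cylinder (175,275) and bottle (295,330) stand on the −y side.

```bash
python3 - <<'E'
from h import *
p,d,X=pts('wrist0')
v,u=np.mgrid[:480,:640]
reg=(u>205)&(u<385)&(v>15)&(v<200)&(d>0)
def rect(m,n):
    Q=X[m]; 
    if len(Q)<5: print(n,len(Q));return
    c,s,a=cv2.minAreaRect((Q[:,:2]*1000).astype(np.float32)); print(n,len(Q),np.round(c,1),np.round(s,1),round(a,1),'z',Q[:,2].mean().round(4))
z=X[...,2]
for n,a,b in [('tab',.048,.065),('walls',.025,.0345),('panel',.0345,.042),('plate',.009,.017),('floor',.003,.008)]: rect(reg&(z>a)&(z<b),n)
print(np.histogram(z[reg],bins=np.arange(-.01,.07,.004)))
gray=p.astype(int); 
m=((reg)&(p.min(-1)>90)&(z>.005)&(z<.02)).astype(np.uint8); rect(m>0,'platebright')
reg2=(u>70)&(u<180)&(v>50)&(v<150)&(z>.003)&(z<.02); rect(reg2,'decoy')
for c in [(212,58),(245,184),(357,25),(378,153)]: # wall top corners onto z=.03
    zz=np.load('pics/wrist0.npz');k=zz['k'];R=zz['R'];t=zz['t'];ray=R.T@np.array([(c[0]-k[1])/k[0],(c[1]-k[2])/k[0],1]);o=-R.T@t
    print(c,(o+ray*(.03-o[2])/ray[2]).round(4))
# others from scene
p,d,X=pts('scene0');v,u=np.mgrid[:480,:640]
for n,b in [('bottle',(200,245,145,232)),('cyl',(252,288,105,202)),('tip',(440,515,180,225)),('tub',(240,495,270,430))]:
    m=(u>b[0])&(u<b[1])&(v>b[2])&(v<b[3])&(d>0); 
    m&= (X[...,2]>.02) if n!='tub' else (X[...,2]>-.2)&(X[...,2]<-.03)
    Q=X[m]; print(n,np.percentile(Q,[2,50,98],axis=0).round(3).tolist())
E
```

```text
tab 831 [658.7 110.2] [12.1 44. ] 12.1 z 0.0562
walls 4796 [607.   99.4] [135.2 116.4] 12.2 z 0.0293
panel 638 [657.8 110. ] [ 10.2 104.1] 12.2 z 0.0365
plate 10372 [608.3  98.2] [128.7 163.4] 10.0 z 0.0125
floor 2027 [609.7 100.1] [129.4 175.1] 12.2 z 0.0047
(array([   0,  274, 7196, 2369,  649, 9703,  559,  267,  286, 3550, 1160,
        607,   35,   23,   26,   32,  766,   25,    0]), array([-0.01 , -0.006, -0.002,  0.002,  0.006,  0.01 ,  0.014,  0.018,
        0.022,  0.026,  0.03 ,  0.034,  0.038,  0.042,  0.046,  0.05 ,
        0.054,  0.058,  0.062,  0.066]))
platebright 9950 [611.5 100.2] [125.5 165.6] 12.0 z 0.0123
decoy 5422 [435.5 106.6] [75.7 66.4] 18.8 z 0.0055
(212, 58) [0.5318 0.1415 0.03  ]
(245, 184) [0.555  0.0291 0.03  ]
(357, 25) [0.6609 0.1675 0.03  ]
(378, 153) [0.685  0.0588 0.03  ]
bottle [[0.599, -0.169, 0.023], [0.629, -0.134, 0.095], [0.642, -0.109, 0.171]]
cyl [[0.459, -0.104, 0.026], [0.479, -0.081, 0.155], [0.709, 0.01, 0.303]]
tip [[0.409, 0.304, 0.022], [0.475, 0.364, 0.053], [0.501, 0.429, 0.059]]
tub [[0.565, -0.053, -0.166], [0.761, 0.169, -0.159], [0.934, 0.378, -0.06]]
```

View pics/side0.png

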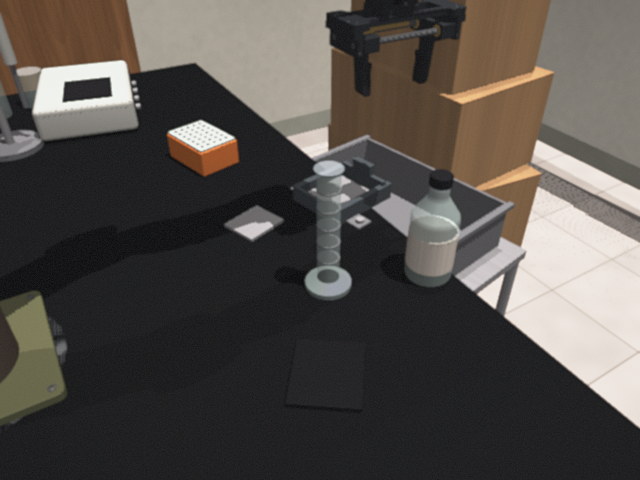

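The side view shows the cylinder foot at (328,282), the bottle at (432,230), a black look-alike plate at (327,375) and the metal decoy at (254,222). The tray centre is at (0.607, 0.099) with a yaw of 12.2°, and the gate tab is at (0.6587, 0.110) with its top at z ≈ 0.057.

Call:
step_arm --increments '[[[0.34,1.1,-0.5],[0,0,1.22]],[[0.34,1.1,-0.5],[0,0,1.22]],[[0.34,1.1,-1],[0,0,1.22]],[[0.34,1.1,-1.5],[0,0,1.22]],[[0.34,1.1,-2],[0,0,1.22]],[[0.34,1.1,-2],[0,0,1.22]],[[0.34,1.1,-2],[0,0,1.22]],[[0.34,1.1,-2],[0,0,1.22]],[[0.34,1.1,-1.5],[0,0,1.22]],[[0.34,1.1,-1],[0,0,1.22]]]' --fingers 0.5 --grip_force 20

```text
clock: 1.15
tool_pos: [0.6583, 0.1112, 0.0965]
eef_rot: [0.627, 0.779, -0.001, -0.001]
contact_force: [-0.5, -0.5, 0.8]
opening: 0.501
finger_force: 0.0
```

```bash
python3 - <<'E'
from h import *
print(r.get_state()); snap('wrist','w1')
p,d,X=pts('w1'); z=X[...,2]; q=X[(z>.048)&(z<.065)&(abs(X[...,0]-.659)<.04)&(abs(X[...,1]-.11)<.05)]
print(len(q)); print(cv2.minAreaRect((q[:,:2]*1000).astype(np.float32)), q[:,2].mean())
E
```

```text
{'clock': 1.15, 'q': array([-0.13109592,  0.92275374, -0.20374177,  1.52812837,  0.24705141,
        0.71847674, -0.22774781]), 'qd': array([-0.14635055,  0.17424768, -0.01488994, -0.15180831,  0.06822201,
       -0.0438416 ,  0.02239097]), 'joint_torque': array([ 6.35382794e-01, -6.00755954e+01, -1.73578955e+00, -1.22812289e+01,
       -1.08810067e-01, -2.31887883e-02, -3.98936332e-02]), 'tool_pos': array([0.65825965, 0.11124357, 0.0964968 ]), 'eef_rot': array([ 0.6269846 ,  0.7790307 , -0.00086124, -0.00085607]), 'contact_force': array([-0.48997862, -0.50150147,  0.84166675]), 'moment': array([0.03231618, 0.00361272, 0.00482462]), 'finger_force': 0.0, 'opening': 0.5011350749603974}
1630
((658.8304443359375, 110.52619934082031), (11.983644485473633, 44.1274299621582), 12.19699478149414) 0.05608027939250389
```

View pics/w1.png

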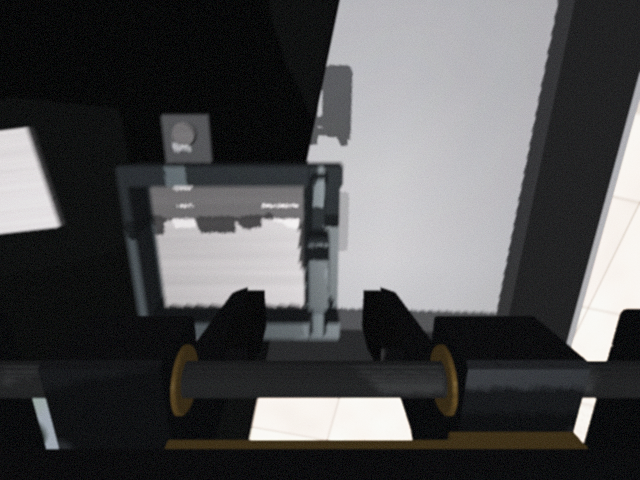

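The wrist view shows the gate vertical at column 320, midway between the fingers (250 and 380) and parallel to the pads. Descending.

Call:
step_arm --increments '[[[0,0,-0.5],[0,0,0]],[[0,0,-1],[0,0,0]],[[0,0,-1],[0,0,0]],[[0,0,-1],[0,0,0]],[[0,0,-1],[0,0,0]],[[0,0,-0.8],[0,0,0]],[[0,0,-0.5],[0,0,0]],[[0,0,-0.3],[0,0,0]],[[0,0,0],[0,0,0]],[[0,0,0],[0,0,0]]]'

```text
clock: 2.2
tool_pos: [0.6593, 0.1101, 0.038]
eef_rot: [0.628, 0.778, 0.0, 0.0]
contact_force: [0.7, -0.0, -0.0]
opening: 0.502
finger_force: 0.0
```

Call:
step_arm --increments '[[[0,0,0],[0,0,0]],[[0,0,0],[0,0,0]],[[0,0,0],[0,0,0]],[[0,0,0],[0,0,0]],[[0,0,0],[0,0,0]],[[0,0,0],[0,0,0]],[[0,0,0],[0,0,0]],[[0,0,0],[0,0,0]],[[0,0,0],[0,0,0]],[[0,0,0],[0,0,0]]]' --fingers 0 --grip_force 20

```text
clock: 3.2
tool_pos: [0.6591, 0.11, 0.0378]
eef_rot: [0.628, 0.778, 0.0, 0.0]
contact_force: [0.1, -0.2, 0.7]
opening: 0.136
finger_force: 20.0
```

Call:
step_arm --increments '[[[0,0,0.3],[0,0,0]],[[0,0,0.5],[0,0,0]],[[0,0,0.7],[0,0,0]],[[0,0,0.8],[0,0,0]],[[0,0,0.8],[0,0,0]],[[0,0,0.8],[0,0,0]],[[0,0,0.8],[0,0,0]],[[0,0,0.6],[0,0,0]],[[0,0,0.4],[0,0,0]],[[0,0,0.3],[0,0,0]]]'

```text
clock: 4.2
tool_pos: [0.659, 0.11, 0.0981]
eef_rot: [0.628, 0.778, 0.0, 0.0]
contact_force: [-0.2, -0.6, -0.1]
opening: 0.132
finger_force: 20.0
```

Call:
step_arm --increments '[[[-0.5,0.8,0],[0,0,0]],[[-1,1.6,0],[0,0,0]],[[-1.2,1.9,0],[0,0,0]],[[-1.3,2,0],[0,0,0]],[[-1.3,2,0],[0,0,0]],[[-1.3,2,0],[0,0,0]],[[-1.3,2,0],[0,0,0]],[[-1.2,1.8,0],[0,0,0]],[[-0.6,1,0],[0,0,0]],[[-0.3,0.4,0],[0,0,0]]]'

```text
clock: 5.2
tool_pos: [0.5572, 0.2676, 0.0976]
eef_rot: [0.627, 0.779, 0.0, -0.001]
contact_force: [-0.0, 0.0, -0.4]
opening: 0.138
finger_force: 20.0
```

Call:
step_arm --increments '[[[0,0,-0.5],[0,0,0]],[[0,0,-1],[0,0,0]],[[0,0,-1],[0,0,0]],[[0,0,-1],[0,0,0]],[[0,0,-1],[0,0,0]],[[0,0,-0.8],[0,0,0]],[[0,0,-0.4],[0,0,0]],[[0,0,-0.3],[0,0,0]],[[0,0,-0.2],[0,0,0]],[[0,0,0],[0,0,0]]]'

```text
clock: 6.2
tool_pos: [0.5591, 0.2651, 0.0357]
eef_rot: [0.628, 0.778, 0.0, 0.0]
contact_force: [0.2, 0.0, -1.3]
opening: 0.128
finger_force: 20.0
```

Call:
step_arm --increments '[[[0,0,-0.1],[0,0,0]],[[0,0,-0.1],[0,0,0]],[[0,0,-0.05],[0,0,0]],[[0,0,0],[0,0,0]],[[0,0,0],[0,0,0]],[[0,0,0],[0,0,0]],[[0,0,0],[0,0,0]],[[0,0,0],[0,0,0]],[[0,0,0],[0,0,0]],[[0,0,0],[0,0,0]]]'

```text
clock: 7.2
tool_pos: [0.559, 0.265, 0.0332]
eef_rot: [0.628, 0.778, 0.0, 0.0]
contact_force: [0.1, -0.3, -0.6]
opening: 0.134
finger_force: 20.0
```

Call:
step_arm --increments '[[[0,0,-0.05],[0,0,0]],[[0,0,-0.05],[0,0,0]],[[0,0,0],[0,0,0]],[[0,0,0],[0,0,0]],[[0,0,0],[0,0,0]],[[0,0,0],[0,0,0]],[[0,0,0],[0,0,0]],[[0,0,0],[0,0,0]],[[0,0,0],[0,0,0]],[[0,0,0],[0,0,0]]]'

```text
clock: 8.2
tool_pos: [0.5592, 0.265, 0.0328]
eef_rot: [0.628, 0.778, 0.0, 0.0]
contact_force: [-0.5, -0.8, 6.5]
opening: 0.136
finger_force: 20.0
```

Call:
step_arm --increments '[[[0,0,0],[0,0,0]],[[0,0,0],[0,0,0]],[[0,0,0],[0,0,0]],[[0,0,0],[0,0,0]],[[0,0,0],[0,0,0]],[[0,0,0],[0,0,0]],[[0,0,0],[0,0,0]],[[0,0,0.3],[0,0,0]],[[0,0,1],[0,0,0]],[[0,0,1],[0,0,0]]]' --fingers 0.45

```text
clock: 9.2
tool_pos: [0.5591, 0.265, 0.0561]
eef_rot: [0.628, 0.778, 0.0, 0.0]
contact_force: [-0.4, -0.2, 0.8]
opening: 0.452
finger_force: 0.0
```

Call:
step_arm --increments '[[[0,0,1],[0,0,0]],[[0,0,2],[0,0,0]],[[0,0,2],[0,0,0]],[[0,-1,1.5],[0,0,0]],[[0.5,-2,1],[0,0,0]],[[0.5,-2,0],[0,0,0]],[[0.5,-2,0],[0,0,0]],[[0.5,-2,0],[0,0,0]],[[0,-1,0],[0,0,0]],[[0,0,0],[0,0,0]]]' --fingers 0

```text
clock: 10.2
tool_pos: [0.5791, 0.1623, 0.1305]
eef_rot: [0.629, 0.777, -0.001, 0.0]
contact_force: [-0.9, 0.1, -0.2]
opening: 0.002
finger_force: 0.0
```

```bash
python3 - <<'E'
from h import *
s=r.get_state(); print(s['tool_pos'],s['contact_force']); snap('wrist','w2'); snap('scene','s2')
p,d,X=pts('w2'); z=X[...,2]
T=np.array([.607,.0994]);a=np.radians(12.2);C=np.array([[np.cos(a),np.sin(a)],[-np.sin(a),np.cos(a)]])
L=(X[...,:2]-T)@C.T*1000
m=(z>.0095)&(z<.017)&(abs(L[...,0])<75)&(abs(L[...,1])<46)
print('plate in tray frame',m.sum(),np.percentile(L[m],[1,50,99],axis=0),z[m].mean())
p,d,X=pts('s2');z=X[...,2];m=(z>.02)&(z<.08)&(abs(X[...,0]-.56)<.08)&(abs(X[...,1]-.265)<.07);print('gate',m.sum(),np.percentile(X[m],[2,50,98],axis=0))
E
```

```text
[0.5790801  0.16232854 0.13053767] [-0.87927156  0.14189963 -0.2075523 ]
plate in tray frame 3725 [[-61.4206062  -24.59721733]
 [  2.53628351  26.55345197]
 [ 42.67910492  39.05038745]] 0.012373975903016613
gate 793 [[0.48407622 0.21640871 0.02074937]
 [0.55973884 0.27615832 0.03410018]
 [0.57266138 0.33333546 0.05488038]]
```

View pics/w2.png

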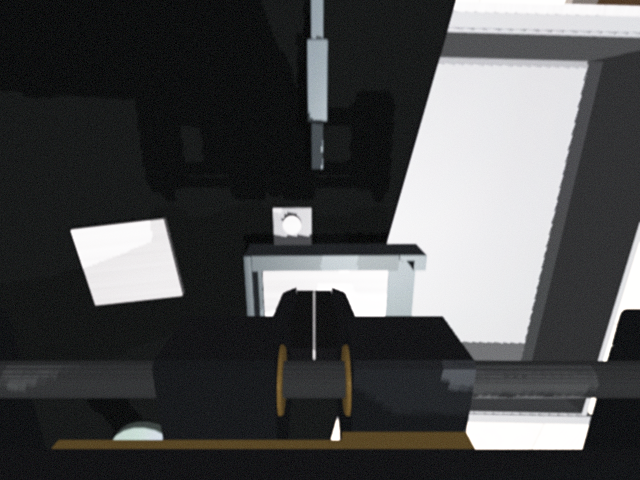

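View pics/s2.png

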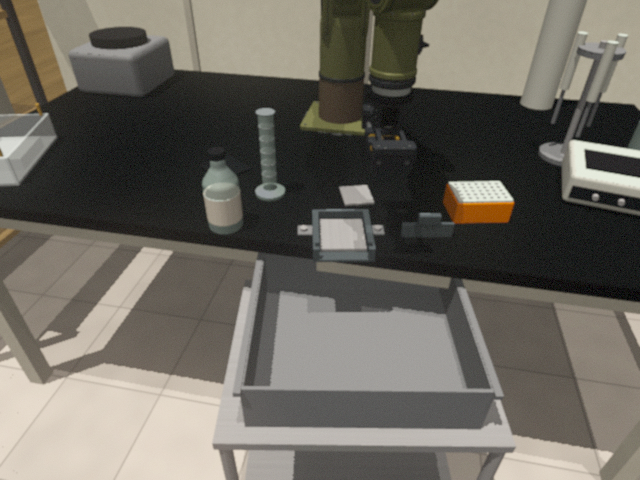

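The wrist view shows the gate standing on the bench (column 318, rows 40–170), with the closed fingers next to the tray. The scene view confirms the gate at (428,225), clear of the tip box, and the plate alone in the open tray at (343,233).

Call:
step_arm --increments '[[[0,-1,-0.5],[0,0,0]],[[0,-1.5,-1],[0,0,0]],[[0,-1.5,-1],[0,0,0]],[[-0.1,-1.5,-1],[0,0,0]],[[0,-1,-1.5],[0,0,0]],[[0,-0.5,-1.5],[0,0,0]],[[0,-0.2,-1.3],[0,0,0]],[[0,0,-1],[0,0,0]],[[0,0,-0.6],[0,0,0]],[[0,0,-0.2],[0,0,0]]]'

```text
clock: 11.3
tool_pos: [0.5777, 0.0935, 0.0335]
eef_rot: [0.628, 0.778, -0.0, -0.0]
contact_force: [0.1, -0.4, 0.4]
opening: -0.002
finger_force: 0.0
```

Call:
step_arm --increments '[[[0,0,-0.2],[0,0,0]],[[0,0,-0.2],[0,0,0]],[[0,0,-0.1],[0,0,0]],[[0,0,-0.1],[0,0,0]],[[0,0,0],[0,0,0]],[[0,0,0],[0,0,0]],[[0,0,0],[0,0,0]],[[0,0,0],[0,0,0]],[[0,0,0],[0,0,0]],[[0,0,0],[0,0,0]]]'

```text
clock: 12.3
tool_pos: [0.578, 0.093, 0.0282]
eef_rot: [0.628, 0.778, 0.0, 0.0]
contact_force: [0.2, 0.2, -1.2]
opening: 0.006
finger_force: 0.0
```

Call:
step_arm --increments '[[[0,0,-0.2],[0,0,0]],[[0,0,-0.3],[0,0,0]],[[0,0,-0.3],[0,0,0]],[[0,0,-0.2],[0,0,0]],[[0,0,-0.1],[0,0,0]],[[0,0,-0.1],[0,0,0]],[[0,0,-0.05],[0,0,0]],[[0,0,0],[0,0,0]],[[0,0,0],[0,0,0]],[[0,0,0],[0,0,0]]]'

```text
clock: 13.3
tool_pos: [0.5781, 0.093, 0.0158]
eef_rot: [0.628, 0.778, 0.0, 0.0]
contact_force: [0.1, 0.1, 0.2]
opening: 0.004
finger_force: 0.0
```

Call:
step_arm --increments '[[[0,0,-0.02],[0,0,0]],[[0,0,-0.02],[0,0,0]],[[0,0,-0.02],[0,0,0]],[[0,0,-0.02],[0,0,0]],[[0,0,-0.02],[0,0,0]],[[0,0,-0.02],[0,0,0]],[[0,0,0],[0,0,0]],[[0,0,0],[0,0,0]],[[0,0,0],[0,0,0]],[[0,0,0],[0,0,0]]]'

```text
clock: 14.3
tool_pos: [0.5781, 0.093, 0.0146]
eef_rot: [0.628, 0.778, 0.0, 0.0]
contact_force: [-0.6, -0.1, -0.1]
opening: 0.008
finger_force: 0.0
```

Call:
step_arm --increments '[[[0,0,-0.02],[0,0,0]],[[0,0,-0.02],[0,0,0]],[[0,0,-0.02],[0,0,0]],[[0,0,-0.02],[0,0,0]],[[0,0,-0.02],[0,0,0]],[[0,0,-0.02],[0,0,0]],[[0,0,0],[0,0,0]],[[0,0,0],[0,0,0]],[[0,0,0],[0,0,0]],[[0,0,0],[0,0,0]]]'

```text
clock: 15.3
tool_pos: [0.578, 0.093, 0.0135]
eef_rot: [0.628, 0.778, 0.0, 0.0]
contact_force: [-0.8, -0.6, 4.8]
opening: 0.007
finger_force: 2.2
```

Call:
step_arm --increments '[[[0,0,-0.01],[0,0,0]],[[0,0,0],[0,0,0]],[[0.05,0.01,0],[0,0,0]],[[0.1,0.02,0],[0,0,0]],[[0.15,0.03,0],[0,0,0]],[[0.2,0.04,0],[0,0,0]],[[0.2,0.05,0],[0,0,0]],[[0.2,0.04,0],[0,0,0]],[[0.2,0.05,0],[0,0,0]],[[0.2,0.04,0],[0,0,0]]]'

```text
clock: 16.3
tool_pos: [0.5885, 0.095, 0.0135]
eef_rot: [0.628, 0.778, -0.002, -0.001]
contact_force: [-5.2, -1.8, 11.8]
opening: 0.005
finger_force: 5.3
```

```bash
cat > m.py <<'E'
from h import *
import sys
f=sys.argv[1]; s=r.get_state(); print(s['clock'],s['tool_pos'],s['contact_force'],s['finger_force']); snap('scene',f)
p,d,X=pts(f)
T=np.array([.607,.0994]);a=np.radians(12.2);C=np.array([[np.cos(a),np.sin(a)],[-np.sin(a),np.cos(a)]])
L=(X[...,:2]-T)@C.T*1000; z=X[...,2]
m=(z>.0085)&(z<.019)&(abs(L[...,0])<150)&(abs(L[...,1])<42)
if m.sum(): print('plate',m.sum(),np.percentile(L[m],[0.5,50,99.5],axis=0).round(1).tolist())
E
python3 m.py s3
```

```text
16.3 [0.58846864 0.09498311 0.01349961] [-5.24988855 -1.76103018 11.78306531] 5.335667263716459
plate 1144 [[-62.2, -41.5], [19.1, -1.9], [56.4, 41.2]]
```

Call:
step_arm --increments '[[[0,0,0.01],[0,0,0]],[[0,0,0.01],[0,0,0]],[[0,0,0],[0,0,0]],[[0,0,0],[0,0,0]],[[0.05,0.01,0],[0,0,0]],[[0.1,0.02,0],[0,0,0]],[[0.15,0.03,0],[0,0,0]],[[0.15,0.03,0],[0,0,0]],[[0.15,0.03,0],[0,0,0]],[[0.15,0.03,0],[0,0,0]]]'

```text
clock: 17.35
tool_pos: [0.5964, 0.0966, 0.0135]
eef_rot: [0.628, 0.778, -0.002, -0.001]
contact_force: [-4.9, -0.2, 8.0]
opening: 0.004
finger_force: 4.2
```

```bash
python3 m.py s4
```

```text
17.35 [0.59639026 0.0965971  0.01348951] [-4.89531674 -0.23116763  8.02518237] 4.152673903154209
plate 1169 [[-62.1, -41.6], [27.7, -1.8], [64.3, 41.4]]
```

Call:
step_arm --increments '[[[0.15,0.03,0],[0,0,0]],[[0.15,0.03,0],[0,0,0]],[[0.15,0.03,0],[0,0,0]],[[0.15,0.04,0],[0,0,0]],[[0.15,0.03,0],[0,0,0]],[[0.15,0.03,0],[0,0,0]],[[0.15,0.03,0],[0,0,0]],[[0.15,0.04,0],[0,0,0]],[[0.15,0.03,0],[0,0,0]],[[0.15,0.03,0],[0,0,0]]]'

```text
clock: 18.4
tool_pos: [0.6115, 0.0998, 0.0135]
eef_rot: [0.628, 0.778, -0.002, -0.001]
contact_force: [-5.4, -0.6, 8.2]
opening: 0.002
finger_force: 4.1
```

Call:
step_arm --increments '[[[0.15,0.03,0],[0,0,0]],[[0.15,0.03,0],[0,0,0]],[[0.15,0.03,0],[0,0,0]],[[0.15,0.04,0],[0,0,0]],[[0.15,0.03,0],[0,0,0]],[[0.15,0.03,0],[0,0,0]],[[0.15,0.03,0],[0,0,0]],[[0.15,0.04,0],[0,0,0]],[[0.15,0.03,0],[0,0,0]],[[0.15,0.03,0],[0,0,0]]]'

```text
clock: 19.4
tool_pos: [0.6266, 0.1031, 0.0135]
eef_rot: [0.628, 0.778, -0.002, -0.001]
contact_force: [-4.7, -0.7, 8.3]
opening: 0.007
finger_force: 4.0
```

```bash
python3 m.py s5
```

```text
19.4 [0.62661294 0.10308549 0.01354694] [-4.656369   -0.66940751  8.28686399] 4.021763872588053
plate 1211 [[-62.2, -41.8], [60.3, -3.1], [95.1, 41.5]]
```

Call:
step_arm --increments '[[[0.15,0.03,0],[0,0,0]],[[0.15,0.03,0],[0,0,0]],[[0.15,0.03,0],[0,0,0]],[[0.15,0.04,0],[0,0,0]],[[0.15,0.03,0],[0,0,0]],[[0.15,0.03,0],[0,0,0]],[[0.15,0.03,0],[0,0,0]],[[0.15,0.04,0],[0,0,0]],[[0.15,0.03,0],[0,0,0]],[[0.15,0.03,0],[0,0,0]]]'

```text
clock: 20.45
tool_pos: [0.6417, 0.1064, 0.0135]
eef_rot: [0.628, 0.778, -0.002, -0.001]
contact_force: [-4.6, -0.2, 8.3]
opening: 0.007
finger_force: 3.9
```

Call:
step_arm --increments '[[[0.15,0.03,0],[0,0,0]],[[0.15,0.03,0],[0,0,0]],[[0.15,0.03,0],[0,0,0]],[[0.15,0.04,0],[0,0,0]],[[0.15,0.03,0],[0,0,0]],[[0.15,0.03,0],[0,0,0]],[[0.15,0.03,0],[0,0,0]],[[0.15,0.04,0],[0,0,0]],[[0.15,0.03,0],[0,0,0]],[[0.15,0.03,0],[0,0,0]]]'

```text
clock: 21.45
tool_pos: [0.6568, 0.1096, 0.0136]
eef_rot: [0.628, 0.778, -0.002, -0.001]
contact_force: [-4.4, -1.2, 6.7]
opening: 0.003
finger_force: 3.9
```

```bash
python3 m.py s6
```

```text
21.45 [0.65679534 0.10958862 0.01356212] [-4.3501663  -1.15567029  6.68121778] 3.8675605242133315
plate 1280 [[-62.1, -41.5], [92.2, -3.1], [125.9, 41.4]]
```

Call:
step_arm --increments '[[[0.15,0.03,0],[0,0,0]],[[0.15,0.03,0],[0,0,0]],[[0.15,0.03,0],[0,0,0]],[[0.15,0.04,0],[0,0,0]],[[0.15,0.03,0],[0,0,0]],[[0.15,0.03,0],[0,0,0]],[[0.15,0.03,0],[0,0,0]],[[0.15,0.04,0],[0,0,0]],[[0.15,0.03,0],[0,0,0]],[[0.1,0.02,0],[0,0,0]]]'

```text
clock: 22.5
tool_pos: [0.6714, 0.1127, 0.0138]
eef_rot: [0.628, 0.778, -0.002, -0.001]
contact_force: [-5.3, -2.5, 10.1]
opening: 0.002
finger_force: 4.7
```

Call:
step_arm --increments '[[[0,0,1],[0,0,0]],[[0,0,3],[0,0,0]],[[0,0,4],[0,0,0]],[[0,0,4],[0,0,0]],[[0,0,2],[0,0,0]],[[0,0,0.5],[0,0,0]],[[0,0,0],[0,0,0]],[[0,0,0],[0,0,0]],[[0,0,0],[0,0,0]],[[0,0,0],[0,0,0]]]'

```text
clock: 23.5
tool_pos: [0.6723, 0.1131, 0.1569]
eef_rot: [0.628, 0.778, -0.001, -0.001]
contact_force: [-0.5, -0.9, -0.2]
opening: 0.007
finger_force: 0.0
```

```bash
python3 m.py s7
```

```text
23.5 [0.67226826 0.11306228 0.15691974] [-0.49310161 -0.85108854 -0.20514304] 0.0
plate 168 [[-77.6, -40.0], [-61.1, -0.3], [-40.6, 41.7]]
```

View pics/s7.png

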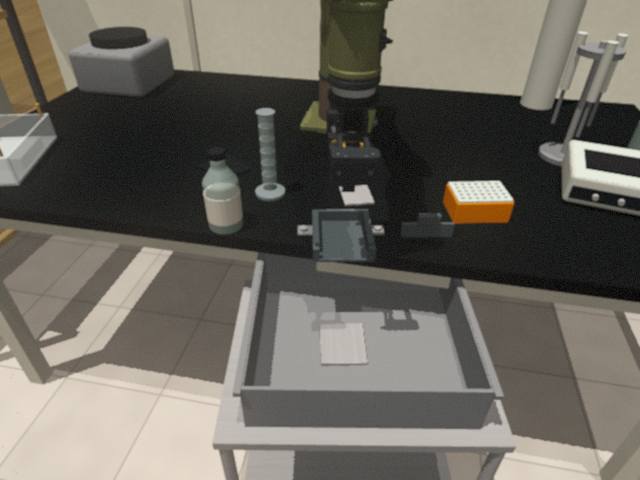

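The plate lies flat in the tub at (343,344). The tray is empty, the gate stands at (428,227), and the bottle, cylinder and tip box are where they were. Handing in.

```bash
python3 -c "
from plant import r
print(r.finish_job())"
```

```text
the job is handed in; nothing more can be done
None
```

The job is handed in at about 23.5 s: the last picture shows the plate flat in the wash tub, the gate standing on the bench and the other items undisturbed; pressing force read at most 11.8 N, and the hand-in returned no verdict.

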